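Fit the matching change gear and hold it home

ROBOT

A 6-joint arm with a two-finger parallel gripper is mounted at the origin on a cart in front of the work surface, level with it; the furniture and walls round the work are solid. World frame = base frame: x ahead of the robot, y to its left, z up, the work surface at z = 0. Lengths are in m, angles in rad, forces in N, time in s.
With the tool pointing down it reaches from about 0.3 to 0.85 m from the base axis. Payload 4.2 kg.
Tool frame: the origin (TCP) lies between the finger pads; the fingertips stand arm.finger_overhang ahead of it and the grasp point (between the pads) lies 5 mm behind it (arm.finger_overhang is the distance from the TCP to the fingertips, in m); z points along the fingers, y is the line along which they close (so a half turn about z gives the same grasp; the last joint's range is limited). The gripper opens to 91 mm and grips with 3 to 60 N. Pads are 32 mm wide; open, the fingers measure 118 mm over their backs; the gripper's body (76 mm by 178 mm) begins 60 mm behind the grasp point.
Start: joints at [-1.278, 0.32, 1.565, -0, 1.257, -0.02], TCP at [0.177, -0.547, 0.228] pointing down, gripper open.
Joint ranges: [-3.11, 3.11], [-0.84, 2.01], [0.21, 2.61], [-1.34, 4.49], [0.05, 2.63], [-2.56, 2.56]. Speed limits (rad/s): [2.57, 2.57, 3.14, 3.14, 3.14, 3.14].

INTERFACE

Orientations are given as a unit quaternion [x, y, z, w].
In Python, from bench import arm gives the robot as it stands. Calls block until the motion is done:
- arm.reach(position, orientation): joint-space move of the TCP to a pose.
- arm.move_straight(position, ori=None, feed=0.15, f_stop=None): straight line of the TCP; ori=None keeps the orientation; feed is the mean speed in m/s. With f_stop (N) it stops when the force on the tool has changed by that much, and returns True; else False.
- arm.set_joints(angles): joint-space move.
- arm.gripper_to(opening, force=None): finger opening in m; force is the grip in N (None keeps the last); returns when the fingers have stopped.
- arm.sleep(seconds).
- arm.inverse_kinematics(position, orientation): joint angles nearest the present ones, or None.
- arm.camera(name): name is "scene" or "top" or "wrist"; returns the picture (420x560x3 uint8, red, green, blue); there is no depth.
- arm.camera_info(name): a dict with "fx", "fy", "cx", "cy" (pixels), "T" (4x4, takes a point from camera to world coordinates). Camera axes: x right, y up, looking along -z (the intrinsics and any distortion apply to the point x, -y, -z); pixel columns grow to the right and rows downward; lengths in m; the calibration is good to about 2 mm. The wrist camera is an equidistant fisheye: a pixel r from the principal point sees the ray r / f radians off the axis. A picture is of the moment at which its call begins: read the wrist's pose just before it. camera_info takes no time and is no camera call; for the wrist camera it gives the pose at the moment of the call.
A pose or a line that the arm cannot do raises arm.IKError and nothing moves.
- arm.job_done(): hands the job in; it is judged then, once.
Readings, each from a call of its own:
- arm.current_time(): time.
- arm.current_qpos(): joint angles.
- arm.current_qd(): joint speeds.
- arm.current_joint_efforts(): joint torques, N m.
- arm.current_tool_pos(): TCP position.
- arm.current_eef_rot(): TCP orientation.
- arm.current_force(): force on the tool from outside, world axes, zero at the start.
- arm.current_wrist_torque(): the same for the moment, N m.
- arm.current_gripper_width(): finger opening in m.
- arm.current_finger_force(): force on a finger pad.
Only numpy, scipy, OpenCV 4.12 (cv2) and the standard library are available. Lean on these libraries where they do the work, as an engineer would, in place of code of your own. Each camera call takes 0.05 s, during which the arm holds its last target. There are 200 camera calls.

TASK

One of the two idler wheels on the drive stand sits right beside the splined socket; the other is parked farther along the stand. Of the two loose gears, take the one that meshes with the idler beside the socket (the small gear if that idler is the large one, the large gear if it is the small one), put its stem into the socket, turn it until the splines engage, and push it fully home against the spring. Finish while holding: the fingers stay on the gear and keep it pressed down flat on the socket, as the spring would lift it again; leave the other gear in its cup and the tools and supplies where they lie.

Things in the scene. Friction and masses are not known exactly. Their poses are not given: they have to be found in the camera images.
- gear_large_grip (a point): Centre of a steel gear's grip block: 34 mm long in x, 24 mm wide in y (grip its two flat y faces), 36 mm high, z up. Below it is the toothed wheel, 60 mm across (28 teeth), with six small dimples on top, 12 mm thick: its top face is 18 mm, its underside 30 mm below this point. About 180 g. Stands in either cup, this point 66 mm above the worktop
- gear_large_foot (a point): Foot of the large gear's stem, 62 mm below the grip point, same axes. The stem is 32 mm long below the wheel, core 16 mm thick, with four straight ribs 6 mm wide, 27 mm across, along the gear's +x, -x, +y, -y, their lower ends rounded. Its lowest 8 mm is a plain round nose without ribs, tapering to 11 mm
- gear_small_grip (a point): Centre of a steel gear's grip block: 34 mm long in x, 24 mm wide in y (grip its two flat y faces), 36 mm high, z up. Below it is the toothed wheel, 44 mm across (20 teeth), 12 mm thick: its top face is 18 mm, its underside 30 mm below this point. About 140 g. Stands in either cup, this point 66 mm above the worktop
- gear_small_foot (a point): Foot of the small gear's stem, 62 mm below the grip point, same axes. The stem is 32 mm long below the wheel, core 16 mm thick, with four straight ribs 6 mm wide, 27 mm across, along the gear's +x, -x, +y, -y, their lower ends rounded. Its lowest 8 mm is a plain round nose without ribs, tapering to 11 mm
- cup_1: Grey storage cup with a gear's stem hanging in it, 42 mm across, 36 mm high, bore 30 mm, fixed; the wheel rests on its rim; lift the gear 40 mm to clear it. Origin: centre of its underside
- cup_2: Grey storage cup with a gear's stem hanging in it, 42 mm across, 36 mm high, bore 30 mm, fixed; the wheel rests on its rim; lift the gear 40 mm to clear it. Origin: centre of its underside
- stand: Drive stand: aluminium plate 220 mm long (its y), 100 mm wide (its x), 12 mm thick, fixed. Origin: centre of its underside. A grey square housing 44 x 44 mm, 46 mm high above the worktop, with the splined socket stands at its -y end (socket axis at y = -70 mm); the two idler posts are at y = -22 mm (beside the socket) and y = +56 mm (parked)
- socket (a point): Centre of the splined socket's mouth, on the housing's top face, axes as the stand. Does not turn. Bore 18 mm; four slots 7.5 mm wide, 29 mm across, along x and y: the gear enters at any quarter turn with its ribs along these axes (3 degrees play). Ribs that miss the slots rest on the top face, 24 mm short of home. Home: wheel flat on the top face, grip point 30 mm above this point
- plunger (a joint): spring plunger at the bottom of the socket that the stem pushes down, in m: 0 free, about 0.008 with a gear fully home. It pushes up with about 3 N at first contact, 8 mm before home, and 8.5 N at home, so a released gear rises again
- idler_large: fixed toothed idler wheel, 60 mm across the teeth (28 teeth), 12 mm thick, on one of the two posts of the stand. Origin: centre of its underside, 46 mm above the worktop (level with a seated gear's wheel). Beside the socket its axis is 48 mm from the socket's; parked, 126 mm
- idler_small: fixed toothed idler wheel, 44 mm across the teeth (20 teeth), 12 mm thick, on the other post. Origin: centre of its underside, 46 mm above the worktop. Beside the socket its axis is 48 mm from the socket's; parked, 126 mm
- tape_roll: loose roll of tape lying flat, 92 mm across, 19 mm high; leave alone. Origin: centre of its underside
- solder_reel: loose reel of solder wire standing on its flange, 56 mm across, 37 mm high; leave alone. Origin: centre of its underside
- hex_key: loose L-shaped hex key, 97 x 30 x 6 mm, lying between the storage cups; leave alone. Origin: centre of its underside
- calliper: loose digital calliper, 228 x 62 x 15 mm, lying at the near edge of the worktop; leave alone. Origin: centre of its underside

How it is judged:
By the outcome, as a careful person would: the job done as asked, in the order asked, and still so for the second after the job is handed in, while the arm keeps its last pose, push and grip.
It also fails if it takes over 40 s, if anything falls off the work surface, if the arm or the gripper's body presses on something with over 40 N, if the wrist force passes 120 N, or if a joint passes its speed limit or range.

## Working session

There is one attempt and no reset: what is moved stays moved. The work goes in short steps, each a Python script; the robot and the scene stay as the last script left them, time stands still between calls to the robot, and variables do not carry over. Pictures are saved under pics/ and viewed, at most 10 in all, crops included, and the job is handed in when it is done.

```bash
mkdir -p pics; python3 - <<'E'
from bench import arm
import cv2
for n in("top","scene"):
    cv2.imwrite(f"pics/{n}0.png",arm.camera(n)[:,:,::-1]); i=arm.camera_info(n); print(n,{k:(v.round(4).tolist() if k=="T" else v) for k,v in i.items()})
print(arm.finger_overhang,arm.current_eef_rot(),arm.current_time())
E
```

```text
top {'fx': 421.8532324394805, 'fy': 421.8532324394805, 'cx': 284.2650092924913, 'cy': 208.65255155115275, 'T': [[-0.0032, 0.9983, -0.0588, 0.4653], [-0.9999, -0.0024, 0.0142, 0.015], [0.0141, 0.0588, 0.9982, 1.0023], [0.0, 0.0, 0.0, 1.0]]}
scene {'fx': 463.77897913369236, 'fy': 463.77897913369236, 'cx': 280.4389973407198, 'cy': 200.39028618960572, 'T': [[0.5488, 0.3256, -0.7699, -0.318], [-0.8359, 0.2024, -0.5102, -0.5369], [-0.0103, 0.9236, 0.3832, 0.4993], [0.0, 0.0, 0.0, 1.0]]}
0.014 [ 9.87795533e-01  1.55754266e-01 -1.00632283e-04 -7.64457410e-04] 0.1
```

View pics/top0.png

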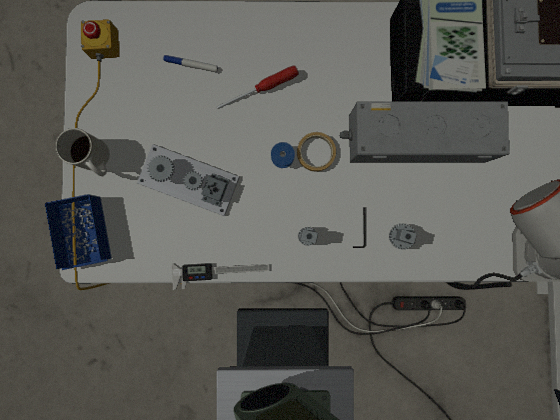

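View pics/scene0.png

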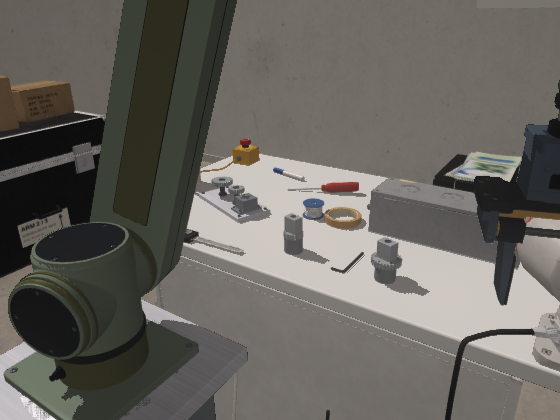

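The large idler is at (160,167), the small idler at (193,181) and the socket at (214,188), so the small idler is beside the socket and I need the **large gear**. It is at (405,236), and the small gear is at (308,236). Next I'll cast rays and look from close by.

```bash
cat >h.py <<'E'
from bench import arm
import numpy as np, cv2
from scipy.spatial.transform import Rotation as R
def ray(name,u,v,z,info=None):
    i=info or arm.camera_info(name); T=np.array(i["T"]); a,b=(u-i["cx"]),(v-i["cy"])
    if name=="wrist":
        r=np.hypot(a,b)+1e-9; t=r/i["fx"]; d=np.array([np.sin(t)*a/r,-np.sin(t)*b/r,-np.cos(t)])
    else: d=np.array([a/i["fx"],-b/i["fy"],-1])
    d=T[:3,:3]@d; p=T[:3,3]; return p+d*(z-p[2])/d[2]
def proj(p,i):
    T=np.array(i["T"]); c=T[:3,:3].T@(np.array(p)-T[:3,3]); x,y,z=c[0],-c[1],-c[2]
    r=np.hypot(x,y)+1e-9; t=np.arctan2(r,z)*i["fx"]; return np.array([i["cx"]+t*x/r,i["cy"]+t*y/r])
def quat(yaw): return (R.from_euler("z",yaw)*R.from_euler("x",np.pi)).as_quat()
def rectify(img,i,c,half,n,z):
    "orthophoto of plane z about c: columns = -y, rows = -x"
    g=np.linspace(half,-half,n); m=np.array([[proj((c[0]+x,c[1]+y,z),i) for y in g] for x in g],np.float32)
    return cv2.remap(img,m,None,cv2.INTER_CUBIC)
E
python3 - <<'E'
from h import *
for n,u,v,z in(("gear",405,236,.07),("small",308,236,.07),("idl",160,167,.058),("ids",193,181,.058),("sock",214,188,.046)): print(n,ray("top",u,v,z).round(3))
g=ray("top",405,236,.07)
arm.reach([g[0],g[1],.25],quat(0)); print(arm.current_time(),arm.current_qpos())
i=arm.camera_info("wrist"); im=arm.camera("wrist"); print(i)
cv2.imwrite("pics/w1.png",im[:,:,::-1])
E
```

```text
gear [ 0.459 -0.265  0.07 ]
small [ 0.46 -0.05  0.07]
idl [0.615 0.28  0.058]
ids [0.584 0.206 0.058]
sock [0.569 0.161 0.046]
1.5833 [-5.47269662e-01  2.35334018e-01  1.62757026e+00 -4.84151346e-04
  1.27880712e+00  1.02430768e+00]
{'fx': 325.19226210127806, 'fy': 325.19226210127806, 'cx': 278.4058276619007, 'cy': 208.7271148286953, 'T': array([[-9.27544860e-05,  9.72318538e-01,  2.33659264e-01,
         5.23653565e-01],
       [-9.99999949e-01, -1.61686967e-04,  2.75857899e-04,
        -2.67496354e-01],
       [ 3.06001407e-04, -2.33659227e-01,  9.72318503e-01,
         4.07697672e-01],
       [ 0.00000000e+00,  0.00000000e+00,  0.00000000e+00,
         1.00000000e+00]])}
```

View pics/w1.png

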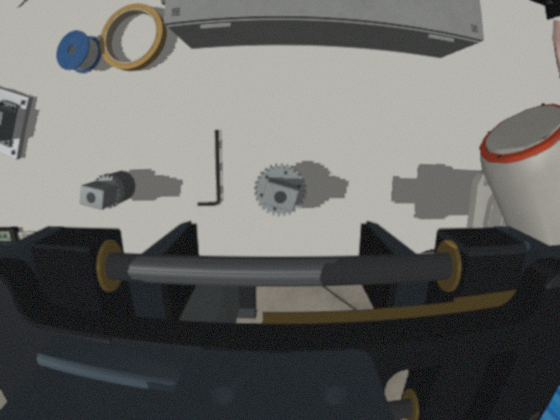

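The wrist view shows the large gear at (280,190) with its block rotated a little and the hex key at (215,170). I'll rectify the region at the block's top plane (z = 0.084).

```bash
python3 - <<'E'
from h import *
i=arm.camera_info("wrist"); im=cv2.imread("pics/w1.png")
p=ray("wrist",282,195,.084); print(p)
o=rectify(im,i,p,.045,560,.084); cv2.imwrite("pics/o1.png",o); print("scale mm/px",90/559)
E
```

```text
[ 0.46010899 -0.27138031  0.084     ]
scale mm/px 0.16100178890876565
```

View pics/o1.png

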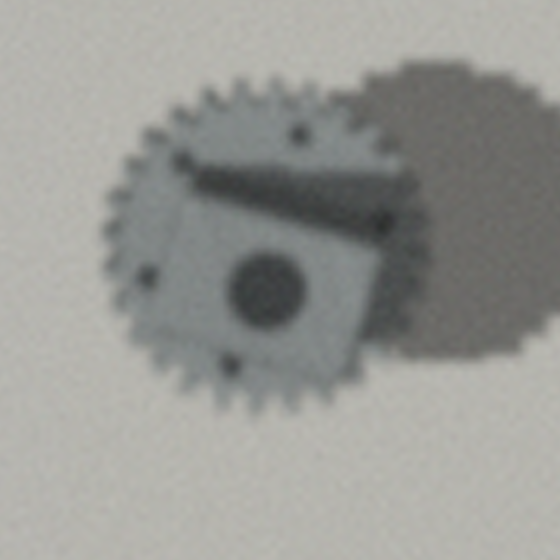

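Block hole is at (267,290), and the long edge from (192,198) to (382,245) puts gear x at about 76°. So the gear is near (0.458, -0.269). Now I'll take the same view of the socket, then of the gear at the grasp yaw, so calibration errors cancel.

```bash
python3 - <<'E'
from h import *
import json
out={}
for n,p,z,yaw in(("s",[.569,.161,.212],.046,np.radians(69)),("g",[.4584,-.2694,.25],.084,np.radians(76.2))):
    arm.reach(p,quat(yaw)); arm.sleep(.2)
    i=arm.camera_info("wrist"); im=arm.camera("wrist")[:,:,::-1]; cv2.imwrite(f"pics/w_{n}.png",im)
    i["T"]=np.array(i["T"]).tolist(); out[n]=i
    cv2.imwrite(f"pics/o_{n}.png",rectify(im,i,p,.045 if n=="g" else .05,400,z))
    print(n,arm.current_time(),arm.current_tool_pos())
json.dump(out,open("info.json","w"))
a=cv2.imread("pics/o_s.png");b=cv2.imread("pics/o_g.png")
cv2.imwrite("pics/both.png",np.hstack([a,b]))
E
```

```text
s 3.5083 [0.5692114  0.1601849  0.21216197]
g 5.3917 [ 0.45878088 -0.26884653  0.24989788]
```

View pics/both.png

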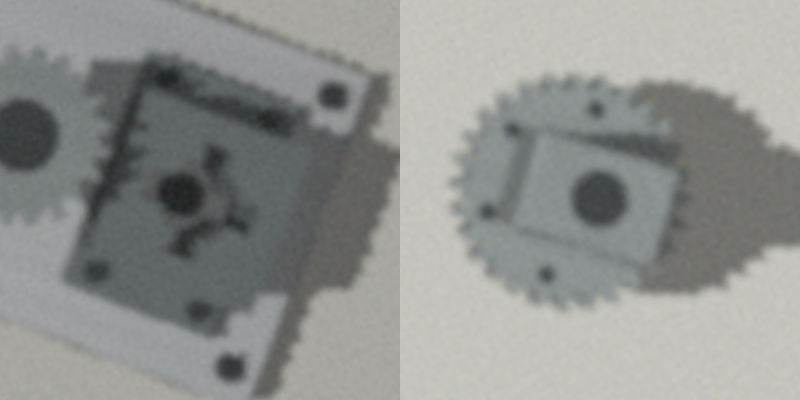

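On the right, the gear hole sits at panel pixel (199,198), directly under the TCP. On the left, slots show at (215,155), (235,222) and (183,243), and a dark disc at (180,193). I'll take one contrast-enhanced zoom to settle the socket axis.

```bash
python3 - <<'E'
from h import *
import json
i=json.load(open("info.json"))["s"]; im=cv2.imread("pics/w_s.png")
c=[.569,.161]; o=rectify(im,i,c,.04,600,.046)
g=cv2.cvtColor(o,cv2.COLOR_BGR2GRAY); g=cv2.createCLAHE(4,(3,3)).apply(g)
cv2.imwrite("pics/s_zoom.png",g)
E
```

```text
(no output)
```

View pics/s_zoom.png

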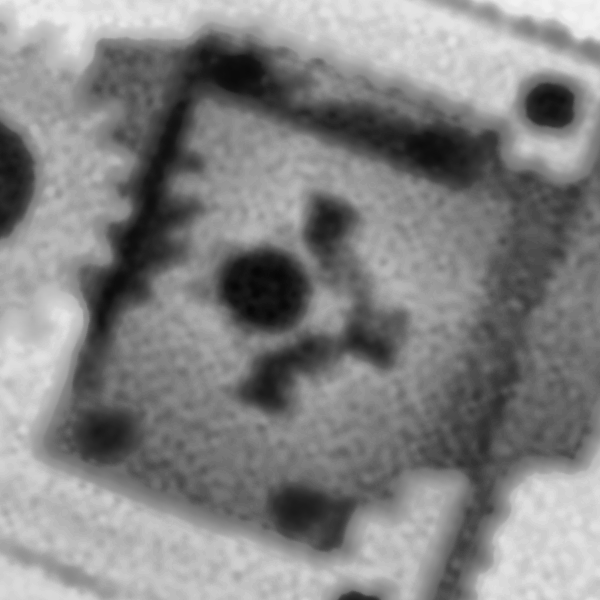

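The housing corners, the slots at (328,222), (375,340) and (270,385), and the plunger disc at (264,290) once corrected for depth all agree. The socket axis is at about (0.5688, 0.1612), with stand y at about 70.5°. Now I'll grasp and lift.

```bash
python3 - <<'E'
from h import *
q=quat(np.radians(74.5)); p=[.4587,-.2693]
arm.gripper_to(.06)
arm.reach(p+[.13],q)
print(arm.move_straight(p+[.066],q,feed=.08,f_stop=8),arm.current_tool_pos())
arm.gripper_to(.015,force=55)
print(arm.current_gripper_width(),arm.current_finger_force(),arm.current_force())
arm.move_straight(p+[.125],feed=.1)
arm.reach(p+[.2],q); arm.reach([.5688,.1612,.2],quat(np.radians(70.5)))
arm.sleep(.2)
i=arm.camera_info("wrist"); im=arm.camera("wrist")[:,:,::-1]; cv2.imwrite("pics/w2.png",im)
print(arm.current_time(),arm.current_gripper_width(),arm.current_force(),arm.current_tool_pos())
E
```

```text
False [ 0.45912647 -0.26954832  0.06649324]
0.023478041782194824 54.98620927333832 [ 0.07623811 -0.48240747  0.66449893]
11.2083 0.0237496793594041 [ 0.27792715 -0.49498151 -1.45007493] [0.56897452 0.16039389 0.20008767]
```

View pics/w2.png

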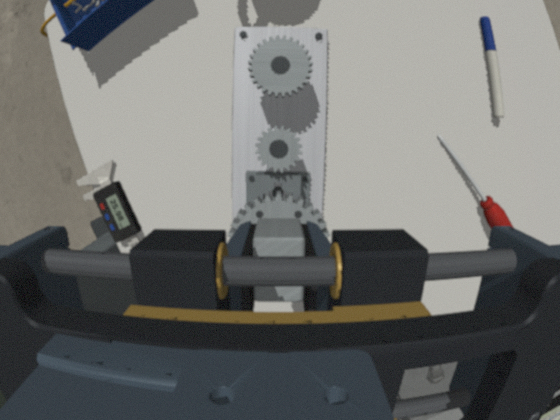

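The gear is held straight and the idlers line up at (280,65) and (278,149). I'll check the axis from the idler centres, then descend with a force stop.

```bash
python3 - <<'E'
from h import *
a=ray("wrist",280,65,.058)[:2]; b=ray("wrist",278,149,.058)[:2]; d=a-b
print("dist",np.linalg.norm(d),"angle",np.degrees(np.arctan2(d[1],d[0])),"sock pred",b-d/np.linalg.norm(d)*.048)
S=np.array([.5688,.1612]); q=quat(np.radians(70.5))
c=S+(S-arm.current_tool_pos()[:2])
arm.move_straight([*c,.125],q,feed=.12); arm.sleep(.2); e=S-arm.current_tool_pos()[:2]; c=c+e; print("err",e)
h=arm.move_straight([*c,.088],q,feed=.03,f_stop=6)
print(h,arm.current_tool_pos(),arm.current_force(),arm.current_wrist_torque(),arm.current_gripper_width(),arm.current_time())
E
```

```text
dist 0.07840117050198729 angle 69.12409406453766 sock pred [0.56798604 0.16108451]
err [-0.00038503 -0.00093152]
False [0.56839566 0.16110818 0.088231  ] [-0.03284393 -1.12450198 -1.32718268] [-0.06058752 -0.12744276  0.0239958 ] 0.023259601350577138 13.5667
```

No force stop: the ribs have already passed 12 mm into the slots. Pressing home now.

```bash
python3 - <<'E'
from h import *
q=quat(np.radians(70.0)); c=arm.current_tool_pos()[:2]+[.0003,0]
h=arm.move_straight([.5688,.1611,.070],q,feed=.02,f_stop=26)
for _ in range(2):
    print(h,arm.current_tool_pos(),arm.current_force(),arm.current_wrist_torque(),arm.current_gripper_width(),arm.current_time()); arm.sleep(.5)
for n in("wrist","scene"): cv2.imwrite(f"pics/{n}3.png",arm.camera(n)[:,:,::-1])
s=cv2.imread("pics/scene3.png")[150:250,170:320]; cv2.imwrite("pics/f.png",np.hstack([cv2.resize(s,(630,420))[:,:400],cv2.imread("pics/wrist3.png")[100:,100:500].repeat(1,0)[:320].copy() if 0 else cv2.resize(cv2.imread("pics/wrist3.png")[120:330,180:380],(400,420))]))
E
```

```text
True [0.56865784 0.16114535 0.07641324] [-1.41770227  0.52426073  5.90998181] [-0.09154597  0.16706831  0.08115904] 0.023850993544776506 14.2417
True [0.56864301 0.16116282 0.07650607] [-0.320192   -0.31714712  6.00644402] [-0.0445427   0.17922564  0.05125687] 0.023352127756412176 14.7417
```

View pics/f.png

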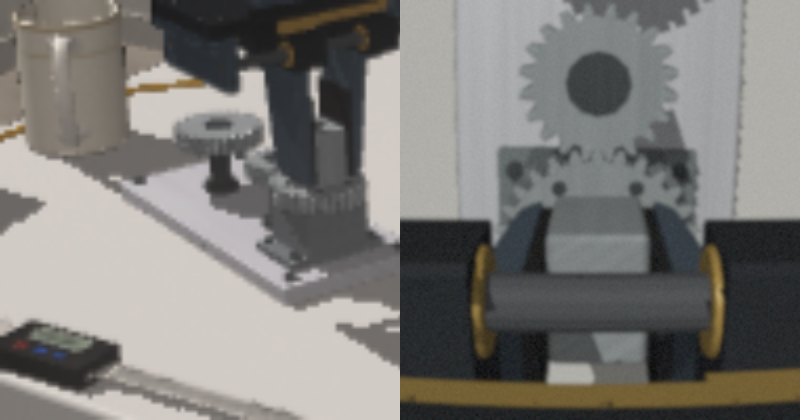

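The gear is seated, with the wheel down on the housing in the scene crop and meshing with the small idler in the wrist crop. The push is only about spring force, though, so I'll add a slow firm press.

```bash
python3 - <<'E'
from h import *
q=arm.current_eef_rot()
for k in range(6):
    p=arm.current_tool_pos(); z=.0755-.0007*k
    h=arm.move_straight([.5688,.1611,z],q,feed=.005,f_stop=30); arm.sleep(.3)
    f=arm.current_force(); print(h,z,arm.current_tool_pos(),f,arm.current_wrist_torque())
    if f[2]>18: break
arm.sleep(1); print(arm.current_tool_pos(),arm.current_force(),arm.current_gripper_width(),arm.current_finger_force(),arm.current_time())
E
```

```text
False 0.0755 [0.56867207 0.16113368 0.07615979] [-1.78370719 -0.78464218  5.86644248] [-0.03651945  0.45366905  0.06895602]
False 0.07479999999999999 [0.56867594 0.16116897 0.0760963 ] [-3.17255551 -1.18139378  9.83086778] [-0.14712762  0.64981253 -0.00713647]
False 0.0741 [0.56864788 0.16115634 0.07605887] [-4.2294897  -1.02913708 13.4452476 ] [-2.59354978e-01  9.03145175e-01  8.76295967e-04]
False 0.07339999999999999 [0.5686707  0.16116977 0.07607857] [-5.27014222 -1.26670257 17.71394698] [-0.29749164  1.16574228  0.01593379]
False 0.0727 [0.56867091 0.1611332  0.0760614 ] [-7.4507133  -1.34041794 21.96830097] [-0.33259337  1.40872017 -0.02457857]
[0.56867591 0.16115889 0.07606618] [-6.51261722 -1.95835258 21.06572143] 0.023683784839714467 54.99590814113617 19.3417
```

It stopped hard at z = 0.0761, which is home, with a steady push of about 22 N and no slip.

```bash
python3 -c "
from bench import arm
print(arm.job_done())"
```

```text
the job is handed in; nothing more can be done
None
```

I handed in the job with the large gear (the small idler is the one beside the socket) fully home in the splined socket, still gripped and pressed down with about 22 N; the splines lined up on entry, so no extra turning was needed.

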